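# Re-set the iris lever of an inspection light stage

## Task

Set the iris of the inspection light stage on the right of the bench: first push its upright lever clockwise (seen from above) all the way to the closed stop, at the thin end of the blue band, then push it back the other way until its pointer stands at the red mark, and leave it there with the arm clear. Only push the lever from one side at a time with the outside of the fingers, never pinch it. Leave the red mark, the part on the window and the loose things around the stage where they are.

Things in the scene. Friction and masses are not known exactly. Their poses are not given: they have to be found in the camera images.
- stage: inspection light stage, fixed to the bench: white scale plate 10 mm thick, 236 mm wide, reaching 122 mm to the front (its own -x) from the ring's axis; behind it a round dark housing, radius 72 mm. Origin on the ring's vertical axis at bench height, z up; -x points to the middle of the scale (lever angle 1.0)
- stage_axis (a point): point on the ring's axis at the lit window's surface, 36 mm above the bench. The ring round the window (outer radius 60 mm, 21 to 33 mm above the bench) turns about this axis. Ticks every 0.1 rad from 0 to 2 rad; the blue band is thin at the closed end (left, seen from the robot), broad at the open end. Thin stop pins 74 mm from the axis stand 29 mm high at both ends
- iris (a joint): angle of ring and lever, rad: 0 = against the closed stop, 2.0 = against the open stop; grows counter-clockwise seen from above. In the stage's frame the lever points in the direction pi - 1.0 + value (counter-clockwise from the stage's x axis). Friction about 0.12 N m (1.5 to 3 N at the lever); stays where it is left
- lever_tab (a point): centre of the upright lever tab that is pushed, 85 mm from the axis, 49 mm above the bench: the tab is 24 mm long radially (73 to 97 mm from the axis), 14 mm thick over its two black rubber pads (iris_c3 on the face towards open, iris_c4 towards closed), its top 68 mm above the bench; it stands on a flat arm 11 mm wide, 22 to 28 mm above the bench
- pointer_tip (a point): tip of the black pointer needle of the lever, 112 mm from the axis, 24 mm above the bench, straight outward of the lever tab
- red_mark (a point): red mark, a rider 12 mm wide and 20 mm long on the outer edge of the scale plate, 15 mm high above the bench; this point is 112 mm from the ring's axis, at the middle of its width. It must not be pushed along
- mark (a joint): angle of the red mark on the same scale as the iris angle, rad (the lever's pointer is at the mark when both are equal)
- load: the part on the window: a small white coaxial load with a red top, 21 mm across and 32 mm high, standing loose on the window near the ring's axis, its top 68 mm above the bench; origin at the middle of its underside
- jar: white screw-top specimen jar, 47 mm across and 50 mm high, loose on the bench to the left of the stage; origin at the middle of its underside
- silver_adapter: silver coaxial adapter, 20 mm across and 34 mm high, standing loose to the left of the stage; origin at the middle of its underside
There are look-alikes about, which are no part of the job. Leave any orange or pink look-alike of the load alone.

How it is judged:
By the outcome, as a careful person would: the job done as asked, in the order asked, and still so for the second after the job is handed in, with the robot touching nothing.
It also fails if it takes over 58 s, if anything falls off the work surface, if the arm or the gripper's body presses on something with over 40 N, if the wrist force passes 120 N, or if a joint passes its speed limit or range.

## Robot

A 6-joint arm with a two-finger parallel gripper is mounted at the origin on the work surface; the furniture and walls round the work are solid. World frame = base frame: x ahead of the robot, y to its left, z up, the work surface at z = 0. Lengths are in m, angles in rad, forces in N, time in s.
With the tool pointing down it reaches from about 0.425 to 0.95 m from the base axis. Payload 3.5 kg.
Tool frame: the origin (TCP) lies on the mounting face of the last link; the fingertips stand 173 mm ahead of it and the grasp point (between the pads) lies 155 mm ahead of it; z points along the fingers, x is the direction in which the jaws open and shut, and the axes are right-handed (so a half turn about z gives the same grasp; the last joint's range is limited). The gripper opens to 85 mm and grips with 20 to 120 N. Pads are 22 mm wide; open, the fingers measure 114 mm over their backs; the gripper's body (76 mm by 85 mm) begins 54 mm behind the grasp point. The pads swing forward as they close: fully open they stand 13 mm farther back than shut.
Start: joints at [1.028, 0.286, 1.577, -0, 1.279, -0.15], TCP at [0.258, 0.624, 0.405] pointing down, gripper open.
Joint ranges: [-2.77, 2.77], [-0.9, 2.22], [0.21, 2.48], [-1.53, 4.67], [0.24, 2.81], [-2.84, 2.84]. Speed limits (rad/s): [2.79, 2.79, 3.14, 3.14, 3.14, 3.14].

## Interface

Orientations are given as a unit quaternion [x, y, z, w].
In Python, from plant import get_state, read_camera, sign_off gives the robot as it stands.
- The arm moves only by the shell command python3 -m jog 'ROWS' [FORCE]. ROWS is JSON, a list of rows, each an object of numbers: "grip": the closure, from 0 (fully open) to 1 (shut); "x", "y", "z": the shift along the tool's x, y, z in mm; "rx", "ry", "rz": the turn, a rotation vector about the tool's x, y, z in degrees. A call has 1 to 8 rows; each row shifts and turns the commanded pose from where the row before left it, along the tool's axes as they then stand; what a row does not reach is not made up. A row lasts 1/12 s, in which the tool goes at most 41.7 mm and 7.16 degrees, less where a joint would pass 70% of its speed; a pose out of reach is approached as far as the arm can. A call with a gripper value outside its range is refused whole. The fingers move at their own pace and stop on an object; FORCE is the grip in N (left out, the last holds). Time passes only in rows, so rows that do not move let the fingers close. It gives the time, the measured TCP pose, the force and the opening at its end, in the units of the state.
- get_state(): the state, without advancing time (a new reading comes with each control period).
- read_camera(name): name is "scene" or "top"; returns a dict with "frame" (384x512x3 uint8, red, green, blue), "intrinsics" (3x3 intrinsics, pixels), "R" (3x3) and "t" (3): a world point X has camera coordinates R X + t. Camera axes: x right, y down, z forward; pixel columns grow to the right and rows downward; lengths in m; the calibration is good to about 2 mm. A picture is of the moment at which its call begins. There is no depth.
- sign_off(): hands the job in, once; it reports no verdict.
The state is a dict: "time": time; "qpos": joint angles; "dq": joint speeds; "joint_efforts": joint torques, N m; "eef_pos": TCP position; "tcp_rot": TCP orientation; "contact_force": force on the tool from outside, world axes, zero at the start; "wrist_torque": the same for the moment, N m; "opening": opening from 0.0 (shut) to 1.0 (fully open).
Only numpy, scipy, OpenCV 4.12 (cv2) and the standard library are available. Lean on these libraries where they do the work, as an engineer would, in place of code of your own. Each camera call takes 0.05 s, during which the arm holds its last target.

## Working session

There is one attempt and no reset: what is moved stays moved. The work goes in short steps, Python scripts to look and compute and a shell command to move; the robot and the scene stay as the last step left them, time stands still between calls to the robot, and variables do not carry over. Pictures are saved under pics/ and viewed, and the job is handed in when it is done.

```bash
mkdir -p pics; ls; python3 - <<'E'
from plant import get_state, read_camera
import cv2,json,numpy as np
for n in("scene","top"):
    c=read_camera(n);cv2.imwrite(f"pics/{n}0.png",cv2.cvtColor(c["frame"],cv2.COLOR_RGB2BGR))
    print(n,np.round(c["intrinsics"],1).tolist(),np.round(c["R"],4).tolist(),np.round(c["t"],4).tolist())
print(get_state())
E
```

```text
pics
scene [[455.0, 0.0, 246.1], [0.0, 455.0, 190.4], [0.0, 0.0, 1.0]] [[0.7463, -0.6655, 0.0075], [-0.2666, -0.3092, -0.9129], [0.6099, 0.6793, -0.4082]] [-0.4408, 0.1669, 0.7914]
top [[481.9, 0.0, 262.7], [0.0, 481.9, 188.1], [0.0, 0.0, 1.0]] [[0.0133, -0.9995, -0.0297], [-0.9992, -0.0122, -0.0376], [0.0372, 0.0301, -0.9989]] [-0.0953, 0.4831, 1.0862]
{'time': 0.1, 'qpos': array([ 1.02799120e+00,  2.87140277e-01,  1.57803755e+00,  4.66521413e-06,
        1.27858574e+00, -1.50004701e-01]), 'dq': array([ 0.00079735, -0.00166587, -0.00241705, -0.00025138,  0.00259737,
       -0.00032609]), 'joint_efforts': array([ 9.54997377e-04, -4.07297766e+01, -2.93698561e+01, -1.25932256e-04,
        3.40507526e-03,  1.14943822e-05]), 'eef_pos': array([0.2582344 , 0.62341146, 0.40343918]), 'tcp_rot': array([ 8.31497649e-01,  5.55527211e-01, -9.83484141e-04,  4.59329277e-04]), 'contact_force': array([-0.1938697 , -0.38606956, -0.87111735]), 'wrist_torque': array([0.04889559, 0.05125079, 0.0460337 ]), 'opening': 1.0023850959571603}
```

```bash
python3 - <<'E'
import cv2
for n in("scene","top"):
    a=cv2.imread(f"pics/{n}0.png");cv2.imwrite(f"pics/{n}0b.png",cv2.resize(a,(768,576),interpolation=cv2.INTER_CUBIC))
E
```

```text
(no output)
```

View pics/scene0b.png

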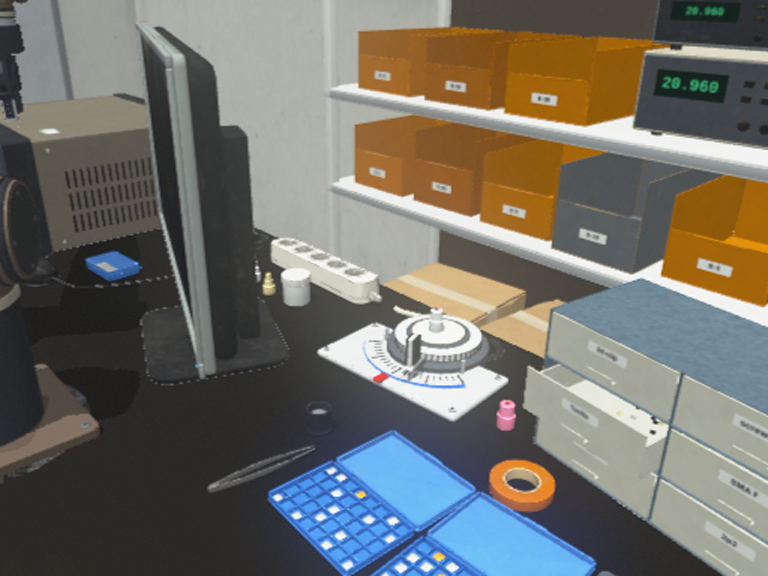

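View pics/top0b.png

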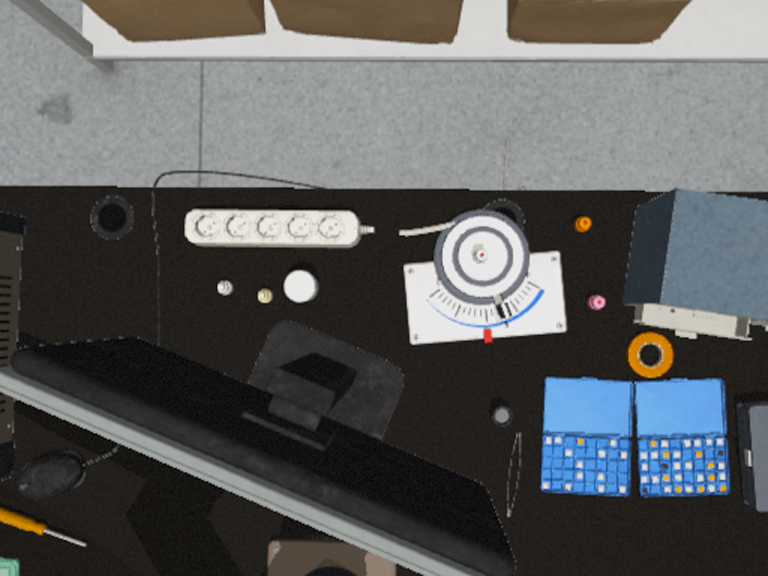

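```bash
python3 - <<'E'
import cv2
a=cv2.imread("pics/top0.png")[130:240,260:390];cv2.imwrite("pics/topc.png",cv2.resize(a,None,fx=6,fy=5.4,interpolation=cv2.INTER_CUBIC) if 0 else cv2.resize(a,None,fx=5,fy=5,interpolation=cv2.INTER_CUBIC))
a=cv2.imread("pics/scene0.png")[195:285,205:345];cv2.imwrite("pics/scenec.png",cv2.resize(a,None,fx=5.5,fy=5.5,interpolation=cv2.INTER_CUBIC))
E
```

```text
(no output)
```

View pics/topc.png

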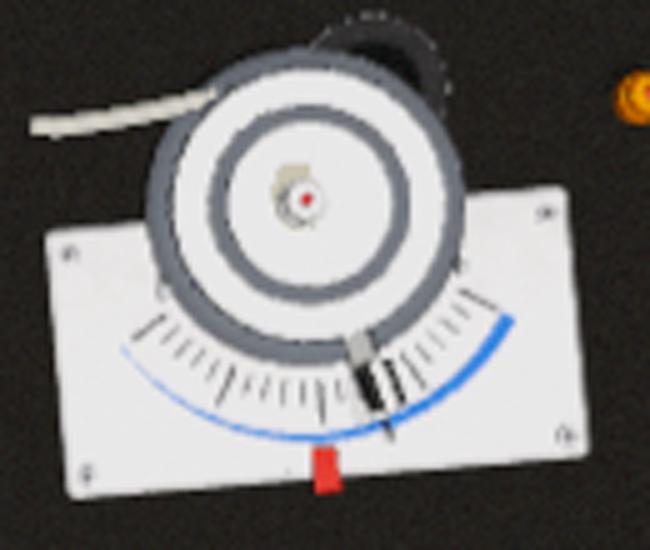

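View pics/scenec.png

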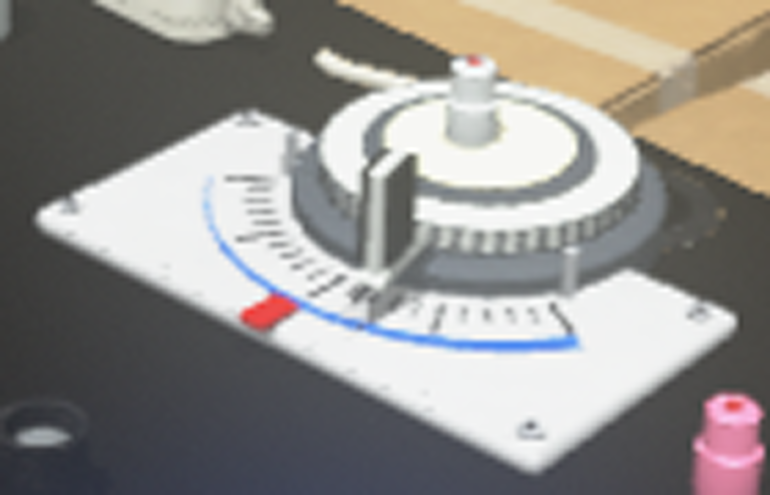

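```bash
cat > h.py <<'E'
import numpy as np, cv2, math
from plant import get_state, read_camera
C={n:read_camera(n) for n in("scene","top")} if 0 else {}
def ray(c,uv,z):
    K,R,t=c["intrinsics"],c["R"],c["t"]
    o=-R.T@t; d=R.T@np.linalg.solve(K,[uv[0],uv[1],1.]); s=(z-o[2])/d[2]; return o+s*d
def proj(c,X):
    p=c["intrinsics"]@(c["R"]@np.asarray(X)+c["t"]); return p[:2]/p[2]
def tl(c,uv,z,off=(260,130),k=5.): return ray(c,((uv[0]+.5)/k-.5+off[0],(uv[1]+.5)/k-.5+off[1]),z)
E
python3 - <<'E'
from h import *
c=read_camera("top"); s=read_camera("scene")
P=lambda u,v,z:tl(c,(u,v),z)
co=[P(47,233,.01),P(566,187,.01),P(588,455,.01),P(72,498,.01)]
print("corners",np.round(co,4).tolist())
e=co[0]-co[1]; e2=co[3]-co[2]; ya=(e+e2); print("widths",np.linalg.norm(e),np.linalg.norm(e2))
f=(co[0]-co[3])+(co[1]-co[2]);print("depth",np.linalg.norm(f)/2)
th=math.atan2(-ya[0],ya[1]); th2=math.atan2(f[1],f[0]); print("yaw",th,th2)
print("ax ring", [np.round(P(310,205,z),4).tolist() for z in(.033,)])
yaw=(th*2+th2)/3
R=np.array([[math.cos(yaw),-math.sin(yaw)],[math.sin(yaw),math.cos(yaw)]])
mid=(co[3]+co[2])[:2]/2
ax=mid+R@[.122,0]; print("axis from plate",ax)
for A in (ax,P(310,205,.033)[:2]):
  def ang(p):
    q=R.T@(p[:2]-A); return (math.atan2(q[1],q[0])%(2*math.pi))-math.pi+1, np.hypot(*q)
  for nm,p in dict(t0=P(148,328,.01),t1=P(322,405,.01),t2=P(482,298,.01),t5=P(228,385,.01),t15=P(413,373,.01),tip=P(391,438,.024),red=P(327,470,.015),redin=P(325,447,.015)).items(): print(nm,np.round(ang(p),4))
# scene checks
A=ax
print("scene axis px",proj(s,[*A,.036]), "crop",(proj(s,[*A,.036])-[205,195])*5.5)
print("load",P(306,200,.068))
# scene crop pts
S=lambda u,v,z:tl(s,(u,v),z,(205,195),5.5)
for nm,p in dict(BR=S(537,470,.01),BL=S(38,218,.01),TR=S(737,322,.01),tip=S(372,326,.024),red=S(270,310,.015)).items(): print("sc",nm,np.round(p,4),np.round(ang(p),4))
E
```

```text
corners [[0.5115, -0.1031, 0.01], [0.5349, -0.3368, 0.01], [0.4145, -0.3472, 0.01], [0.3918, -0.1159, 0.01]]
widths 0.23483521542126276 0.23233608027897848
depth 0.12060415471594599
yaw 0.0988681380475924 0.09636927689934952
ax ring [[0.5238, -0.2197, 0.033]]
axis from plate [ 0.52459072 -0.21959634]
t0 [0.0003 0.0896]
t1 [0.9958 0.0897]
t2 [2.0065 0.0894]
t5 [0.5045 0.0877]
t15 [1.4858 0.0891]
tip [1.2517 0.1101]
red [0.9896 0.1188]
redin [0.9889 0.1084]
t0 [-0.0074  0.0892]
t1 [0.9953 0.0889]
t2 [2.0137 0.0889]
t5 [0.4997 0.087 ]
t15 [1.4896 0.0884]
tip [1.2531 0.1093]
red [0.9892 0.118 ]
redin [0.9885 0.1077]
scene axis px [292.77420578 220.20295206] crop [482.75813181 138.61623634]
load [ 0.52330368 -0.21478859  0.068     ]
sc BR [ 0.4092 -0.3512  0.01  ] [1.753  0.1751]
sc BL [ 0.3885 -0.1187  0.01  ] [0.2642 0.1694]
sc TR [ 0.5287 -0.3381  0.01  ] [2.5073 0.1185]
sc tip [ 0.4138 -0.2712  0.024 ] [1.3382 0.1222]
sc red [ 0.4046 -0.2303  0.015 ] [0.9908 0.1205]
```

```bash
python3 - <<'E'
import cv2
a=cv2.imread("pics/top0.png")[220:384,120:384];cv2.imwrite("pics/topm.png",cv2.resize(a,None,fx=3,fy=3,interpolation=cv2.INTER_CUBIC))
a=cv2.imread("pics/scene0.png")[0:300,0:220];cv2.imwrite("pics/scenem.png",cv2.resize(a,None,fx=2,fy=2,interpolation=cv2.INTER_CUBIC))
E
```

```text
(no output)
```

View pics/topm.png

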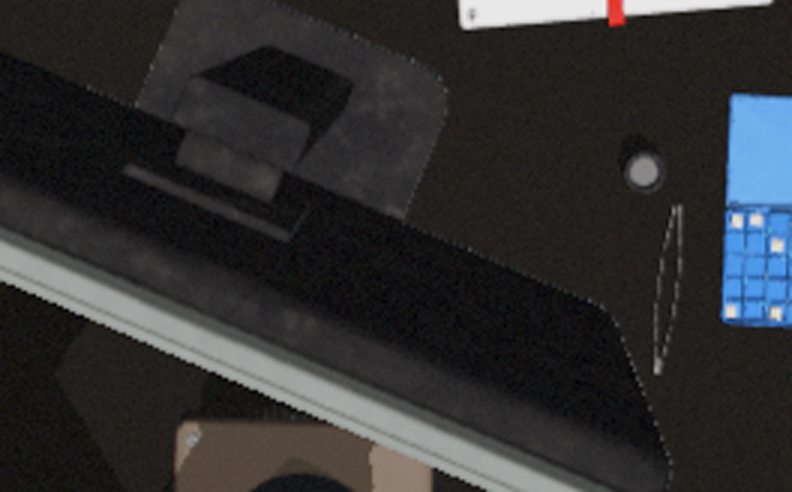

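View pics/scenem.png

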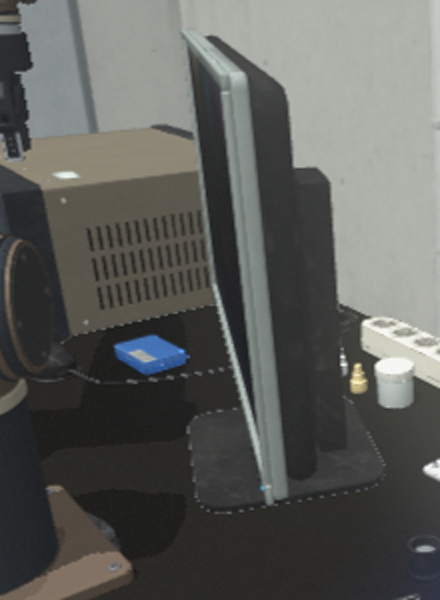

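```bash
python3 - <<'E'
from h import *
c=read_camera("top"); s=read_camera("scene")
def tri(a,b):
    A=[];B=[]
    for cam,uv in((c,a),(s,b)):
        R,t=cam["R"],cam["t"];d=R.T@np.linalg.solve(cam["intrinsics"],[*uv,1.]);d/=np.linalg.norm(d);o=-R.T@t
        M=np.eye(3)-np.outer(d,d);A.append(M);B.append(M@o)
    X=np.linalg.lstsq(np.vstack(A),np.hstack(B),rcond=None)[0]; return X,proj(c,X)-a,proj(s,X)-b
print(tri((120+670/3,220+465/3),(143,47)))
print("bottom rear right",tri((120+612/3,220+310/3),(157,236)))
# monitor vertical edge through scene: 
for z in (.0,.03,.2,.35,.4,.45): print(z,ray(s,(143,47),z)[:2],ray(c,(343.3,375),z)[:2], ray(c,(324,323.3),z)[:2])
# bottom back edge line points
for z in (0,.03): print(ray(c,(324,323.3),z),ray(c,(120+400/3,220+215/3),z))
# front edge top
for z in(.4,.45): print(ray(c,(120,220+285/3),z),ray(c,(120+480/3,384),z))
# shelf
for z in(.3,.4,.5): print("shelf",ray(c,(256,40),z), "scene lower shelf edge L",ray(s,(222,124),z))
E
```

```text
(array([ 0.20676484, -0.21927281,  0.40512186]), array([ 0.27081369, -0.51400916]), array([-0.61170839, -0.12682421]))
bottom rear right (array([ 0.20765746, -0.21855505,  0.11682207]), array([-0.51010233,  0.79480747]), array([1.20226313, 0.07336867]))
0.0 [1.94521588 2.85211659] [ 0.06759425 -0.27525457] [ 0.18150258 -0.23114718]
0.03 [1.81647512 2.6245481 ] [ 0.07784614 -0.27107764] [ 0.18864878 -0.22817283]
0.2 [1.08694415 1.33499329] [ 0.13594021 -0.24740836] [ 0.22914389 -0.21131819]
0.35 [0.44324035 0.19715082] [ 0.18719969 -0.2265237 ] [ 0.26487486 -0.19644645]
0.4 [ 0.22867242 -0.18213001] [ 0.20428618 -0.21956215] [ 0.27678519 -0.1914892 ]
0.45 [ 0.01410448 -0.56141083] [ 0.22137267 -0.21260059] [ 0.28869551 -0.18653196]
[ 0.18150258 -0.23114718  0.        ] [ 0.24930833 -0.07075287  0.        ]
[ 0.18864878 -0.22817283  0.03      ] [ 0.25460581 -0.07215165  0.03      ]
[0.28268229 0.10407005 0.4       ] [ 0.18945086 -0.12945693  0.4       ]
[0.29417159 0.08792544 0.45      ] [ 0.20759654 -0.12892856  0.45      ]
shelf [ 0.72275498 -0.0833168   0.3       ] scene lower shelf edge L [ 0.28610642 -0.28640808  0.3       ]
shelf [ 0.687875   -0.08815734  0.4       ] scene lower shelf edge L [ 0.06494506 -0.56219392  0.4       ]
shelf [ 0.65299501 -0.09299789  0.5       ] scene lower shelf edge L [-0.15621629 -0.83797977  0.5       ]
```

```bash
python3 -m jog '[{"z":-40,"grip":1},{"z":-40,"grip":1},{"z":-40,"grip":1},{"z":-40,"grip":1},{"z":-40,"grip":1},{"z":-40,"grip":1},{"z":-10,"grip":1},{"grip":1}]' 20
```

```text
$[0]: bad value
```

```bash
python3 -m jog '[{"grip":1.0,"x":0,"y":0,"z":-40,"rx":0,"ry":0,"rz":0},{"grip":1.0,"x":0,"y":0,"z":-40,"rx":0,"ry":0,"rz":0}]' 20; python3 -c "
from plant import get_state as g;print(g()['time'])"
```

```text
time: 0.47
eef_pos: [0.2582, 0.6233, 0.4808]
tcp_rot: [0.832, 0.555, -0.004, 0.002]
contact_force: [0.4, 2.4, 0.2]
opening: 0.747
0.4667
```

```bash
python3 -m jog '[{"grip":1,"x":0,"y":0,"z":-40,"rx":0,"ry":0,"rz":0},{"grip":1,"x":0,"y":0,"z":-40,"rx":0,"ry":0,"rz":0},{"grip":1,"x":0,"y":0,"z":-40,"rx":0,"ry":0,"rz":0},{"grip":1,"x":0,"y":0,"z":-40,"rx":0,"ry":0,"rz":0},{"grip":1,"x":0,"y":0,"z":-10,"rx":0,"ry":0,"rz":0},{"grip":1,"x":0,"y":0,"z":0,"rx":0,"ry":0,"rz":0}]'
python3 -c "
from plant import get_state as g;print(g()['qpos'].round(3))"
```

```text
time: 0.97
eef_pos: [0.2576, 0.6225, 0.6612]
tcp_rot: [0.831, 0.556, 0.005, -0.002]
contact_force: [-0.2, -0.4, -0.2]
opening: 0.001
[ 1.028  0.219  1.204  0.     1.709 -0.15 ]
```

```bash
python3 -m jog '[{"grip":1,"x":-28,"y":26,"z":0,"rx":0,"ry":0,"rz":0},{"grip":1,"x":-28,"y":26,"z":0,"rx":0,"ry":0,"rz":0},{"grip":1,"x":-28,"y":26,"z":0,"rx":0,"ry":0,"rz":0},{"grip":1,"x":-28,"y":26,"z":0,"rx":0,"ry":0,"rz":0},{"grip":1,"x":-28,"y":26,"z":0,"rx":0,"ry":0,"rz":0},{"grip":1,"x":-28,"y":26,"z":0,"rx":0,"ry":0,"rz":0},{"grip":1,"x":-28,"y":26,"z":0,"rx":0,"ry":0,"rz":0},{"grip":1,"x":-28,"y":26,"z":0,"rx":0,"ry":0,"rz":0}]'
python3 -m jog '[{"grip":1,"x":-28,"y":26,"z":0,"rx":0,"ry":0,"rz":0},{"grip":1,"x":-28,"y":26,"z":0,"rx":0,"ry":0,"rz":0},{"grip":1,"x":-28,"y":26,"z":0,"rx":0,"ry":0,"rz":0},{"grip":1,"x":-28,"y":26,"z":0,"rx":0,"ry":0,"rz":0},{"grip":1,"x":-28,"y":26,"z":0,"rx":0,"ry":0,"rz":0},{"grip":1,"x":-28,"y":26,"z":0,"rx":0,"ry":0,"rz":0},{"grip":1,"x":-28,"y":26,"z":0,"rx":0,"ry":0,"rz":0},{"grip":1,"x":-28,"y":26,"z":0,"rx":0,"ry":0,"rz":0}]'
```

```text
time: 1.63
eef_pos: [0.3652, 0.3356, 0.6516]
tcp_rot: [0.831, 0.556, -0.002, -0.0]
contact_force: [1.9, -0.3, 0.3]
opening: 0.005
time: 2.3
eef_pos: [0.4717, 0.0485, 0.6518]
tcp_rot: [0.832, 0.555, -0.001, -0.001]
contact_force: [0.4, 0.2, -0.2]
opening: 0.001
```

```bash
cat >> h.py <<'E'
AX=np.array([.5243,-.2197]); YAW=.098
from scipy.spatial.transform import Rotation as Ro
def goal(th,s,r=.087):
    f=math.pi-1+YAW+th; u=np.array([math.cos(f),math.sin(f)]); t=np.array([-u[1],u[0]])
    return AX+r*u+s*t, f-math.pi/2
def toolrel(th,s,z,r=.087):
    st=get_state(); p,psi=goal(th,s,r); M=Ro.from_quat(st["tcp_rot"]).as_matrix()
    d=M.T@(np.array([*p,z])-st["eef_pos"]); cur=math.atan2(M[1,0],M[0,0])
    print("t",round(st["time"],2),"eef",st["eef_pos"].round(4),"goal",p.round(4),"tool mm",(d*1000).round(1),"rz deg",round(math.degrees(cur-psi),1),"tilt",M[:,2].round(3),"F",st["contact_force"].round(1))
def snap(n,name,box,k):
    c=read_camera(n);x0,y0,x1,y1=box
    a=cv2.cvtColor(c["frame"],cv2.COLOR_RGB2BGR)[y0:y1,x0:x1];cv2.imwrite(f"pics/{name}.png",cv2.resize(a,None,fx=k,fy=k,interpolation=cv2.INTER_CUBIC)); return c
E
python3 -c "
from h import *
toolrel(1.252,.038,.40)
print(get_state()['qpos'].round(3))"
```

```text
t 2.3 eef [0.4717 0.0485 0.6518] goal [ 0.4556 -0.2852] tool mm [-314.3  113.9  251.6] rz deg -42.6 tilt [-0.004  0.001 -1.   ] F [ 0.4  0.2 -0.2]
[-0.112 -0.242  1.677  0.     1.711 -1.29 ]
```

```bash
python3 -m jog '[{"grip":1,"x":-35,"y":13,"z":0,"rx":0,"ry":0,"rz":0},{"grip":1,"x":-35,"y":13,"z":0,"rx":0,"ry":0,"rz":0},{"grip":1,"x":-35,"y":13,"z":0,"rx":0,"ry":0,"rz":0},{"grip":1,"x":-35,"y":13,"z":0,"rx":0,"ry":0,"rz":0},{"grip":1,"x":-35,"y":13,"z":0,"rx":0,"ry":0,"rz":0},{"grip":1,"x":-35,"y":13,"z":0,"rx":0,"ry":0,"rz":0},{"grip":1,"x":-35,"y":13,"z":0,"rx":0,"ry":0,"rz":0},{"grip":1,"x":-35,"y":13,"z":0,"rx":0,"ry":0,"rz":0}]'
python3 -m jog '[{"grip":1,"x":-34,"y":10,"z":0,"rx":0,"ry":0,"rz":0},{"grip":1,"x":0,"y":0,"z":30,"rx":0,"ry":0,"rz":-6.75},{"grip":1,"x":0,"y":0,"z":30,"rx":0,"ry":0,"rz":-6.75},{"grip":1,"x":0,"y":0,"z":30,"rx":0,"ry":0,"rz":-6.75},{"grip":1,"x":0,"y":0,"z":30,"rx":0,"ry":0,"rz":-6.75},{"grip":1,"x":0,"y":0,"z":30,"rx":0,"ry":0,"rz":0},{"grip":1,"x":0,"y":0,"z":30,"rx":0,"ry":0,"rz":0},{"grip":1,"x":0,"y":0,"z":0,"rx":0,"ry":0,"rz":0}]'
python3 -c "
from h import *
toolrel(1.252,.038,.225)
print(get_state()['qpos'].round(3))
snap('scene','s1',(0,0,512,384),1.5);snap('top','t1',(0,0,512,384),1.5)"
```

```text
time: 2.97
eef_pos: [0.4599, -0.2501, 0.6516]
tcp_rot: [0.832, 0.555, -0.001, -0.002]
contact_force: [0.3, 0.1, 0.8]
opening: -0.002
time: 3.63
eef_pos: [0.455, -0.2822, 0.4639]
tcp_rot: [0.679, 0.734, -0.0, -0.009]
contact_force: [-1.6, 0.9, -1.5]
opening: 0.001
t 3.63 eef [ 0.455  -0.2822  0.4639] goal [ 0.4556 -0.2852] tool mm [ -6.2   3.3 238.9] rz deg -15.6 tilt [-0.013  0.012 -1.   ] F [-1.6  0.9 -1.5]
[-0.745 -0.062  1.849 -0.     1.373 -2.394]
```

View pics/s1.png

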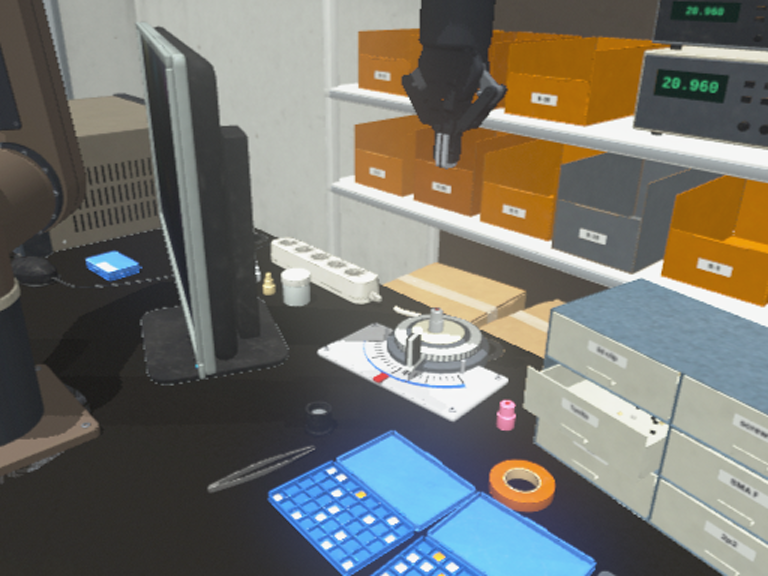

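View pics/t1.png

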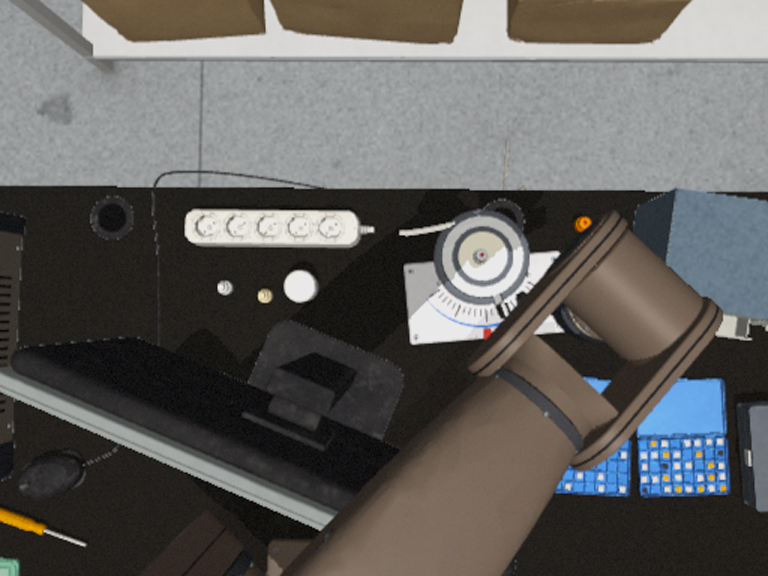

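```bash
python3 - <<'E'
from h import *
s=read_camera("scene"); 
for z in (.26,.27,.28,.29,.30,.31): print(z,proj(s,[.452,-.280,z])*1.5)
from scipy.optimize import least_squares
D=[([1.028,.287,1.578,1.2786],[.2582,.6234,.4034]),([1.028,.219,1.204,1.709],[.2576,.6225,.6612]),([-.112,-.242,1.677,1.711],[.4717,.0485,.6518]),([-.745,-.062,1.849,1.373],[.455,-.2822,.4639])]
def fk(p,q):
    L1,L2,h,o,L3=p; r=L1*np.sin(q[1])+L2*np.sin(q[1]+q[2])+L3*np.sin(sum(q[1:])); z=h+L1*np.cos(q[1])+L2*np.cos(q[1]+q[2])+L3*np.cos(sum(q[1:]))
    return np.array([r*np.cos(q[0])-o*np.sin(q[0]),r*np.sin(q[0])+o*np.cos(q[0]),z])
f=lambda p:np.hstack([fk(p,q)-np.array(x) for q,x in D])
r=least_squares(f,[.42,.58,.3,.1,.12]);print(r.x,abs(r.fun).max())
E
python3 -m jog '[{"grip":1,"x":-6,"y":3,"z":30,"rx":0,"ry":0,"rz":0},{"grip":1,"x":0,"y":0,"z":30,"rx":0,"ry":0,"rz":0},{"grip":1,"x":0,"y":0,"z":30,"rx":0,"ry":0,"rz":0},{"grip":1,"x":0,"y":0,"z":20,"rx":0,"ry":0,"rz":0},{"grip":1,"x":0,"y":0,"z":10,"rx":0,"ry":0,"rz":0},{"grip":1,"x":0,"y":0,"z":0,"rx":0,"ry":0,"rz":0}]'
python3 -c "
from h import *
toolrel(1.252,.038,.225)
print(get_state()['qpos'].round(3))
snap('scene','s2',(0,0,512,384),1.5)"
```

```text
0.26 [444.32337515 193.15710221]
0.27 [444.79031544 184.53772952]
0.28 [445.26225494 175.82607503]
0.29 [445.73927437 167.02064879]
0.3 [446.22145619 158.11992856]
0.31 [446.70888467 149.122359  ]
[0.42618689 0.57363212 0.65667921 0.1009591  0.49579003] 0.0012776397811378182
time: 4.28
eef_pos: [0.4598, -0.289, 0.354]
tcp_rot: [0.679, 0.734, 0.0, -0.001]
contact_force: [-0.1, 0.7, -0.2]
opening: 0.002
t 4.28 eef [ 0.4598 -0.289   0.354 ] goal [ 0.4556 -0.2852] tool mm [  3.9  -3.7 129. ] rz deg -15.6 tilt [-0.001  0.001 -1.   ] F [-0.1  0.7 -0.2]
[-0.748  0.045  1.948 -0.     1.151 -2.397]
```

View pics/s2.png

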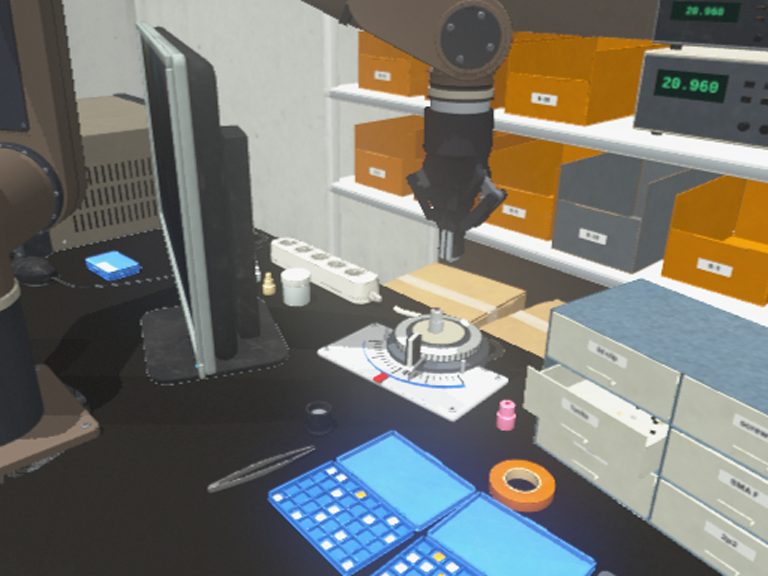

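```bash
python3 -m jog '[{"grip":1,"x":3,"y":-3,"z":25,"rx":0,"ry":0,"rz":0},{"grip":1,"x":0,"y":0,"z":25,"rx":0,"ry":0,"rz":0},{"grip":1,"x":0,"y":0,"z":20,"rx":0,"ry":0,"rz":0},{"grip":1,"x":0,"y":0,"z":10,"rx":0,"ry":0,"rz":0},{"grip":1,"x":0,"y":0,"z":0,"rx":0,"ry":0,"rz":0}]'
python3 -c "
from h import *
toolrel(1.252,.038,.215)
print(get_state()['qpos'].round(3))
snap('scene','s3',(0,0,512,384),1.5)"
```

```text
time: 4.75
eef_pos: [0.4567, -0.2863, 0.2745]
tcp_rot: [0.679, 0.734, -0.0, -0.001]
contact_force: [-0.2, -0.7, -0.4]
opening: 0.001
t 4.75 eef [ 0.4567 -0.2863  0.2745] goal [ 0.4556 -0.2852] tool mm [ 1.2 -0.9 59.5] rz deg -15.6 tilt [-0.001  0.001 -1.   ] F [-0.2 -0.7 -0.4]
[-0.748  0.137  2.009 -0.     0.997 -2.398]
```

View pics/s3.png

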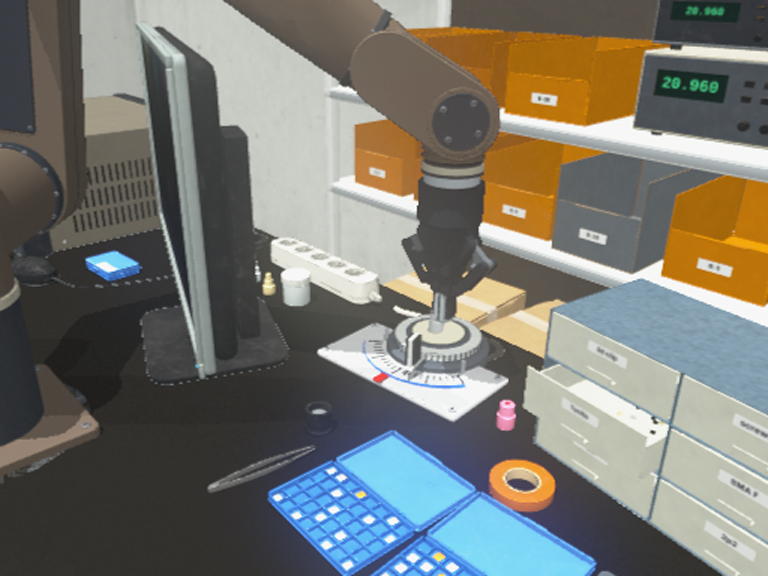

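```bash
python3 -m jog '[{"grip":1,"x":1,"y":-1,"z":20,"rx":0,"ry":0,"rz":0},{"grip":1,"x":0,"y":0,"z":20,"rx":0,"ry":0,"rz":0},{"grip":1,"x":0,"y":0,"z":13,"rx":0,"ry":0,"rz":0},{"grip":1,"x":0,"y":0,"z":6,"rx":0,"ry":0,"rz":0},{"grip":1,"x":0,"y":0,"z":0,"rx":0,"ry":0,"rz":0}]'
python3 -c "
from h import *
toolrel(1.252,.038,.215)
toolrel(1.1,.024,.215)
snap('scene','s4',(150,120,350,280),4)"
```

```text
time: 5.22
eef_pos: [0.4559, -0.2857, 0.2164]
tcp_rot: [0.679, 0.734, 0.0, 0.0]
contact_force: [0.0, 0.2, -0.8]
opening: 0.005
t 5.22 eef [ 0.4559 -0.2857  0.2164] goal [ 0.4556 -0.2852] tool mm [ 0.5 -0.2  1.4] rz deg -15.6 tilt [ 0.001 -0.    -1.   ] F [ 0.   0.2 -0.8]
t 5.22 eef [ 0.4559 -0.2857  0.2164] goal [ 0.4437 -0.2603] tool mm [ 26.2 -10.1   1.3] rz deg -6.9 tilt [ 0.001 -0.    -1.   ] F [ 0.   0.2 -0.8]
```

View pics/s4.png

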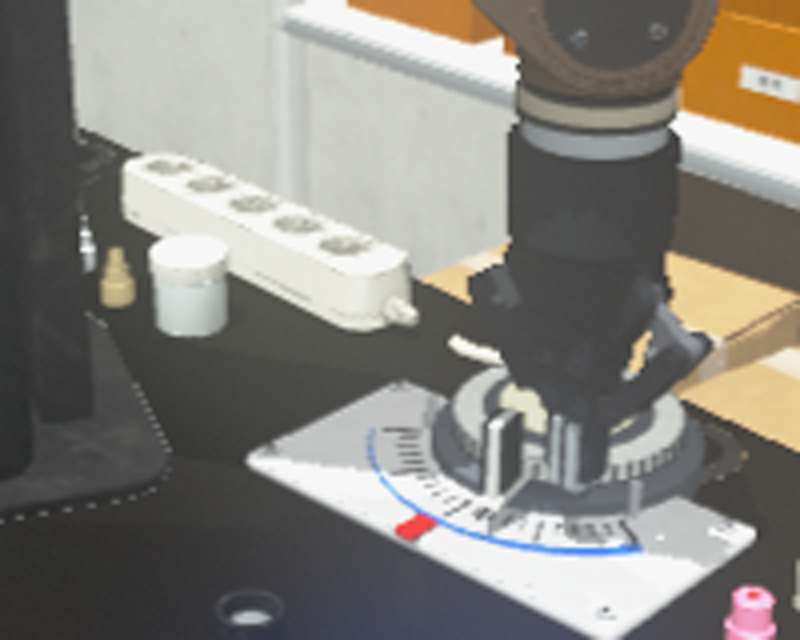

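```bash
python3 -c "
from h import *
toolrel(.98,.0225,.215)"
```

```text
t 5.27 eef [ 0.4561 -0.2859  0.2171] goal [ 0.4393 -0.2489] tool mm [ 38.2 -13.8   2. ] rz deg 0.0 tilt [ 0.002 -0.001 -1.   ] F [-0.7  0.1  0.2]
```

```bash
python3 -m jog '[{"grip":1,"x":6,"y":-4,"z":1,"rx":0,"ry":0,"rz":0},{"grip":1,"x":6,"y":-3,"z":0,"rx":0,"ry":0,"rz":0},{"grip":1,"x":6,"y":-2,"z":0,"rx":0,"ry":0,"rz":0},{"grip":1,"x":5,"y":-2,"z":0,"rx":0,"ry":0,"rz":0},{"grip":1,"x":5,"y":-1,"z":0,"rx":0,"ry":0,"rz":0},{"grip":1,"x":5,"y":-1,"z":0,"rx":0,"ry":0,"rz":0},{"grip":1,"x":5,"y":-1,"z":0,"rx":0,"ry":0,"rz":0},{"grip":1,"x":0,"y":0,"z":0,"rx":0,"ry":0,"rz":0}]'
python3 -c "
from h import *
toolrel(.98,.0225,.215)
toolrel(.0,.0225,.215)
snap('scene','s5',(190,170,350,290),5)"
```

```text
time: 5.93
eef_pos: [0.4383, -0.2475, 0.2147]
tcp_rot: [0.679, 0.734, 0.0, -0.0]
contact_force: [0.8, -0.5, -0.1]
opening: 0.004
t 5.93 eef [ 0.4383 -0.2475  0.2147] goal [ 0.4393 -0.2489] tool mm [-1.4  0.9 -0.3] rz deg 0.1 tilt [-0.     0.001 -1.   ] F [ 0.8 -0.5 -0.1]
t 5.93 eef [ 0.4383 -0.2475  0.2147] goal [ 0.4527 -0.1654] tool mm [80.8 20.9 -0.3] rz deg 56.2 tilt [-0.     0.001 -1.   ] F [ 0.8 -0.5 -0.1]
```

View pics/s5.png

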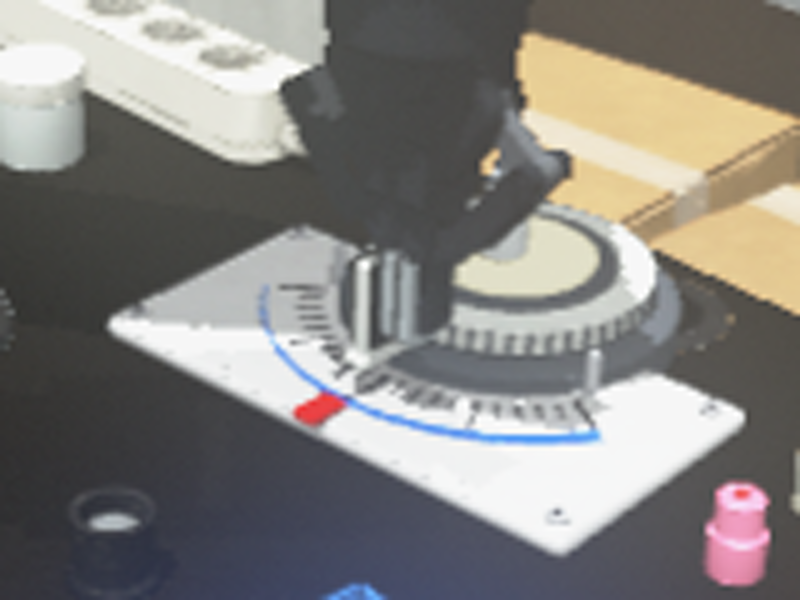

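```bash
python3 -m jog '[{"grip":1,"x":6,"y":-1,"z":0,"rx":0,"ry":0,"rz":4},{"grip":1,"x":6,"y":-1.3,"z":0,"rx":0,"ry":0,"rz":4},{"grip":1,"x":6,"y":-1.3,"z":0,"rx":0,"ry":0,"rz":4},{"grip":1,"x":6,"y":-1.3,"z":0,"rx":0,"ry":0,"rz":4},{"grip":1,"x":6,"y":-1.3,"z":0,"rx":0,"ry":0,"rz":4},{"grip":1,"x":6,"y":-1.3,"z":0,"rx":0,"ry":0,"rz":4},{"grip":1,"x":6,"y":-1.3,"z":0,"rx":0,"ry":0,"rz":4},{"grip":1,"x":6,"y":-1.3,"z":0,"rx":0,"ry":0,"rz":4}]'
python3 -c "
from h import *
toolrel(.42,.0225,.215)
toolrel(.2,.0225,.215)"
```

```text
time: 6.65
eef_pos: [0.4359, -0.1997, 0.2142]
tcp_rot: [0.856, 0.518, -0.001, -0.001]
contact_force: [-2.7, -1.4, 1.1]
opening: -0.0
t 6.65 eef [ 0.4359 -0.1997  0.2142] goal [ 0.4368 -0.1993] tool mm [ 0.8  0.6 -0.8] rz deg -0.1 tilt [-0.003  0.001 -1.   ] F [-2.7 -1.4  1.1]
t 6.65 eef [ 0.4359 -0.1997  0.2142] goal [ 0.4433 -0.1807] tool mm [20.3 -2.3 -0.9] rz deg 12.6 tilt [-0.003  0.001 -1.   ] F [-2.7 -1.4  1.1]
```

```bash
python3 -m jog '[{"grip":1,"x":6,"y":-1.1,"z":-0.5,"rx":0,"ry":0,"rz":4},{"grip":1,"x":6,"y":-1.1,"z":0,"rx":0,"ry":0,"rz":4},{"grip":1,"x":6,"y":-1.1,"z":0,"rx":0,"ry":0,"rz":4},{"grip":1,"x":6,"y":-1.1,"z":0,"rx":0,"ry":0,"rz":4},{"grip":1,"x":0,"y":0,"z":0,"rx":0,"ry":0,"rz":0}]'
python3 -c "
from h import *
toolrel(.14,.0225,.215)
toolrel(.0,.0225,.215)
snap('scene','s6',(190,170,350,290),5)"
```

```text
time: 7.07
eef_pos: [0.4455, -0.1766, 0.2141]
tcp_rot: [0.919, 0.395, -0.001, -0.002]
contact_force: [0.6, 0.3, 0.2]
opening: 0.001
t 7.07 eef [ 0.4455 -0.1766  0.2141] goal [ 0.4458 -0.1759] tool mm [ 0.8 -0.2 -0.9] rz deg 0.1 tilt [-0.004  0.003 -1.   ] F [0.6 0.3 0.2]
t 7.07 eef [ 0.4455 -0.1766  0.2141] goal [ 0.4527 -0.1654] tool mm [13.1 -2.5 -0.9] rz deg 8.2 tilt [-0.004  0.003 -1.   ] F [0.6 0.3 0.2]
```

View pics/s6.png

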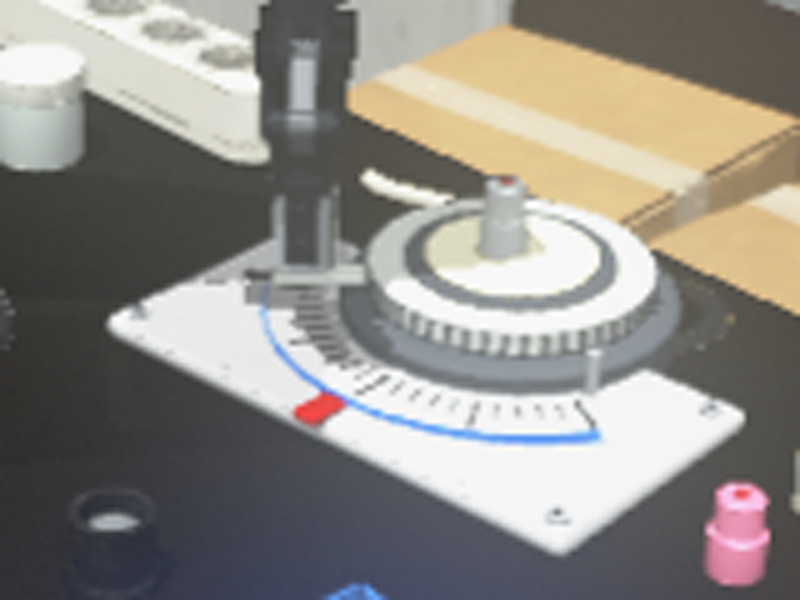

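```bash
for i in 1; do python3 -m jog '[{"grip":1,"x":3,"y":-0.6,"z":-0.5,"rx":0,"ry":0,"rz":2},{"grip":1,"x":3,"y":-0.6,"z":0,"rx":0,"ry":0,"rz":2},{"grip":1,"x":3,"y":-0.6,"z":0,"rx":0,"ry":0,"rz":2}]'; done
python3 -m jog '[{"grip":1,"x":2,"y":-0.4,"z":0,"rx":0,"ry":0,"rz":1}]'
python3 -m jog '[{"grip":1,"x":1.5,"y":0,"z":0,"rx":0,"ry":0,"rz":0.5}]'
python3 -c "
from h import *
toolrel(.0,.0225,.215)"
```

```text
time: 7.37
eef_pos: [0.4506, -0.17, 0.215]
tcp_rot: [0.938, 0.346, -0.001, -0.001]
contact_force: [-2.6, 0.3, 0.1]
opening: 0.001
time: 7.45
eef_pos: [0.4519, -0.1683, 0.215]
tcp_rot: [0.941, 0.338, -0.001, -0.001]
contact_force: [-2.3, -0.5, 0.6]
opening: 0.0
time: 7.53
eef_pos: [0.4532, -0.1674, 0.2151]
tcp_rot: [0.943, 0.334, -0.001, -0.001]
contact_force: [-1.2, -0.7, -0.1]
opening: 0.001
t 7.53 eef [ 0.4532 -0.1674  0.2151] goal [ 0.4527 -0.1654] tool mm [ 0.9 -1.9  0.1] rz deg 0.7 tilt [-0.002  0.001 -1.   ] F [-1.2 -0.7 -0.1]
```

```bash
python3 -m jog '[{"grip":1,"x":1.5,"y":-0.5,"z":0,"rx":0,"ry":0,"rz":0.7}]'|grep -E "eef|force"
python3 -m jog '[{"grip":1,"x":1,"y":-0.2,"z":0,"rx":0,"ry":0,"rz":0}]'|grep -E "eef|force"
python3 -m jog '[{"grip":1,"x":1,"y":0,"z":0,"rx":0,"ry":0,"rz":0}]'|grep -E "eef|force"
python3 -m jog '[{"grip":1,"x":0,"y":0,"z":0,"rx":0,"ry":0,"rz":0}]'|grep -E "eef|force"
python3 -c "
from h import *
toolrel(.0,.0225,.215)
snap('scene','s7',(190,170,350,290),5)"
```

```text
eef_pos: [0.4543, -0.1662, 0.2153]
contact_force: [-2.0, -0.4, -0.8]
eef_pos: [0.4551, -0.1654, 0.2155]
contact_force: [-2.4, -0.9, -0.9]
eef_pos: [0.4559, -0.1648, 0.2156]
contact_force: [-3.1, -0.0, -0.1]
eef_pos: [0.4559, -0.1648, 0.2156]
contact_force: [-1.8, -0.2, -0.8]
t 7.87 eef [ 0.4559 -0.1648  0.2156] goal [ 0.4527 -0.1654] tool mm [-2.9 -1.5  0.6] rz deg 0.0 tilt [-0.  0. -1.] F [-1.8 -0.2 -0.8]
```

View pics/s7.png

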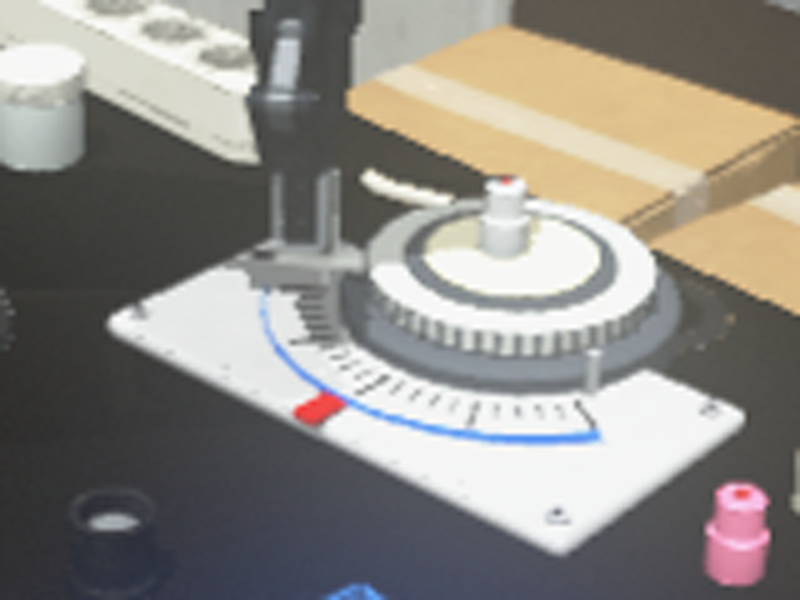

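```bash
for k in a; do
python3 -m jog '[{"grip":1,"x":1,"y":-0.2,"z":0.5,"rx":0,"ry":0,"rz":0.6}]'|grep -E "eef|force"
python3 -m jog '[{"grip":1,"x":1,"y":-0.2,"z":0,"rx":0,"ry":0,"rz":0.6}]'|grep -E "eef|force"
python3 -m jog '[{"grip":1,"x":1,"y":-0.2,"z":0,"rx":0,"ry":0,"rz":0.6}]'|grep -E "eef|force"
python3 -m jog '[{"grip":1,"x":1,"y":-0.2,"z":0,"rx":0,"ry":0,"rz":0.6}]'|grep -E "eef|force"
done
python3 -c "
from h import *
toolrel(.0,.0225,.215)"
```

```text
eef_pos: [0.4564, -0.1644, 0.2155]
contact_force: [-9.7, -4.3, 5.9]
eef_pos: [0.4567, -0.1639, 0.2156]
contact_force: [-11.2, -6.9, 4.0]
eef_pos: [0.457, -0.1636, 0.2155]
contact_force: [-14.9, -9.8, 6.8]
eef_pos: [0.4573, -0.1632, 0.2155]
contact_force: [-17.3, -12.6, 6.4]
t 8.25 eef [ 0.4573 -0.1632  0.2155] goal [ 0.4527 -0.1654] tool mm [-5.  -1.   0.6] rz deg -2.2 tilt [-0.009 -0.005 -1.   ] F [-17.3 -12.6   6.4]
```

```bash
python3 -m jog '[{"grip":1,"x":-6,"y":0,"z":0,"rx":0,"ry":0,"rz":0},{"grip":1,"x":-10,"y":0,"z":0,"rx":0,"ry":0,"rz":0},{"grip":1,"x":-4,"y":0,"z":-15,"rx":0,"ry":0,"rz":0},{"grip":1,"x":0,"y":0,"z":-20,"rx":0,"ry":0,"rz":0},{"grip":1,"x":0,"y":0,"z":-15,"rx":0,"ry":0,"rz":0},{"grip":1,"x":0,"y":0,"z":0,"rx":0,"ry":0,"rz":0}]'
python3 -c "
from h import *
toolrel(.0,-.040,.266)
snap('scene','s8',(190,170,350,290),5)
snap('top','t8',(260,130,390,240),5)"
```

```text
time: 8.75
eef_pos: [0.4436, -0.1745, 0.2689]
tcp_rot: [0.951, 0.308, 0.003, 0.003]
contact_force: [-0.1, -0.8, 0.0]
opening: -0.001
t 8.75 eef [ 0.4436 -0.1745  0.2689] goal [ 0.5017 -0.1266] tool mm [75.1 -4.7  3.1] rz deg -2.5 tilt [ 0.008 -0.004 -1.   ] F [-0.1 -0.8  0. ]
```

View pics/s8.png

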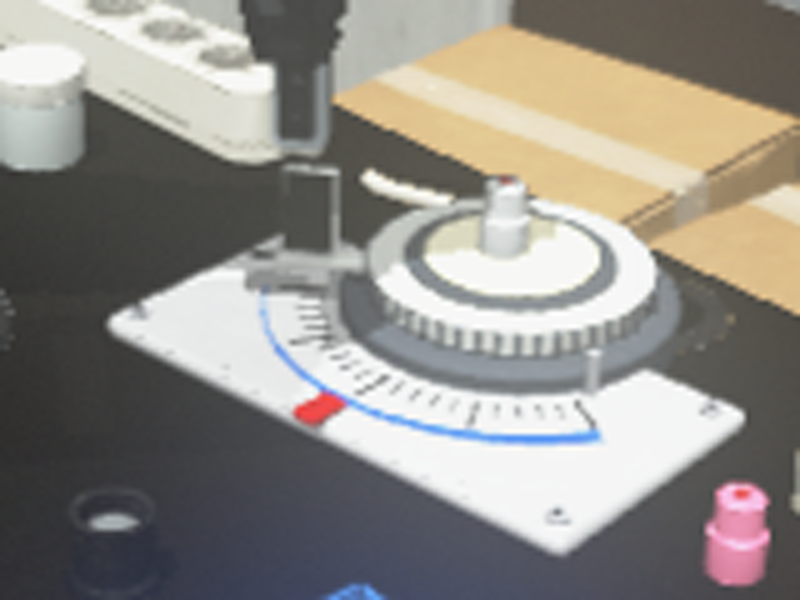

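View pics/t8.png

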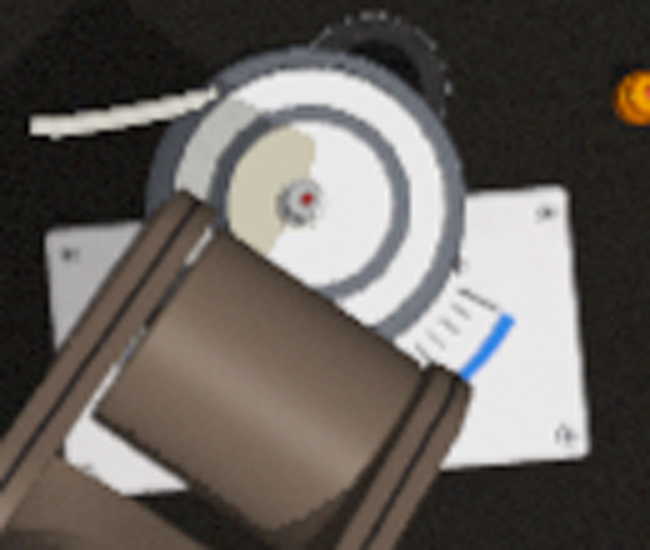

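```bash
python3 - <<'E'
from h import *
s=read_camera("scene")
def w(th,r,z,s_=0):
    p,_=goal(th,s_,r); return [*p,z]
def st(x,y,z): return [AX[0]+x*math.cos(YAW)-y*math.sin(YAW),AX[1]+x*math.sin(YAW)+y*math.cos(YAW),z]
cr=lambda X:((proj(s,X)-[190,170]+.5)*5-.5).round(0)
for n,X in dict(BL=st(-.122,.118,.01),BR=st(-.122,-.118,.01),TR=st(0,-.118,.01)).items():print(n,cr(X))
for th in(0,.05,.1): print(th,"tabtop open-face out/in",cr(w(th,.097,.068,.007)),cr(w(th,.073,.068,.007)),"tip",cr(w(th,.112,.024)))
print("red .99",cr(w(.99,.118,.015)))
E
python3 -m jog '[{"grip":1,"x":15,"y":-1,"z":0,"rx":0,"ry":0,"rz":-1},{"grip":1,"x":15,"y":-1,"z":0,"rx":0,"ry":0,"rz":-1},{"grip":1,"x":15,"y":-1,"z":0,"rx":0,"ry":0,"rz":-0.5},{"grip":1,"x":15,"y":0,"z":0,"rx":0,"ry":0,"rz":0},{"grip":1,"x":15,"y":0,"z":0,"rx":0,"ry":0,"rz":0},{"grip":1,"x":0,"y":0,"z":0,"rx":0,"ry":0,"rz":0}]'
python3 -c "
from h import *
toolrel(.0,-.040,.215)
snap('scene','s9',(170,140,350,275),4.4)"
```

```text
BL [108. 317.]
BR [569. 544.]
TR [754. 410.]
0 tabtop open-face out/in [284. 172.] [341. 177.] tip [251. 255.]
0.05 tabtop open-face out/in [283. 177.] [341. 181.] tip [249. 261.]
0.1 tabtop open-face out/in [283. 182.] [341. 185.] tip [248. 268.]
red .99 [324. 405.]
time: 9.4
eef_pos: [0.5009, -0.1242, 0.2638]
tcp_rot: [0.944, 0.33, -0.0, -0.001]
contact_force: [-0.2, 0.3, -0.5]
opening: 0.0
t 9.4 eef [ 0.5009 -0.1242  0.2638] goal [ 0.5017 -0.1266] tool mm [-0.9  2.5 48.8] rz deg 0.2 tilt [-0.001  0.001 -1.   ] F [-0.2  0.3 -0.5]
```

View pics/s9.png

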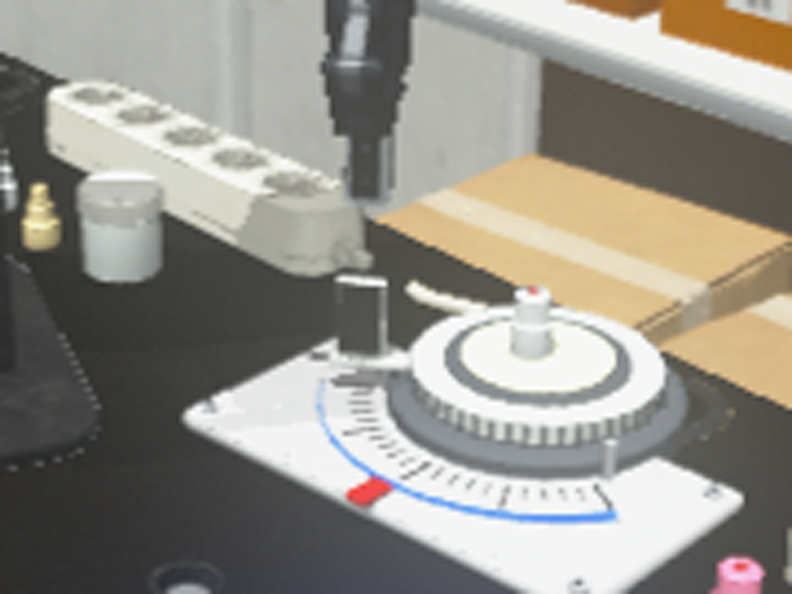

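```bash
python3 -m jog '[{"grip":1,"x":-1,"y":2,"z":15,"rx":0,"ry":0,"rz":0},{"grip":1,"x":0,"y":0,"z":15,"rx":0,"ry":0,"rz":0},{"grip":1,"x":0,"y":0,"z":13,"rx":0,"ry":0,"rz":0},{"grip":1,"x":0,"y":0,"z":6,"rx":0,"ry":0,"rz":0},{"grip":1,"x":-7,"y":0,"z":0,"rx":0,"ry":0,"rz":0},{"grip":1,"x":-7,"y":0,"z":0,"rx":0,"ry":0,"rz":0},{"grip":1,"x":0,"y":0,"z":0,"rx":0,"ry":0,"rz":0}]'
python3 -c "
from h import *
toolrel(.0,-.0195,.215)
toolrel(.6,-.0195,.215)"
```

```text
time: 10.03
eef_pos: [0.4888, -0.1372, 0.2165]
tcp_rot: [0.945, 0.328, -0.0, 0.0]
contact_force: [-0.0, -0.7, 0.7]
opening: -0.0
t 10.03 eef [ 0.4888 -0.1372  0.2165] goal [ 0.4857 -0.1394] tool mm [-3.8 -0.2  1.5] rz deg 0.0 tilt [-0. -0. -1.] F [-0.  -0.7  0.7]
t 10.03 eef [ 0.4888 -0.1372  0.2165] goal [ 0.447  -0.1752] tool mm [-56.3   3.9   1.6] rz deg -34.4 tilt [-0. -0. -1.] F [-0.  -0.7  0.7]
```

```bash
python3 -m jog '[{"grip":1,"x":-3.8,"y":0,"z":1.5,"rx":0,"ry":0,"rz":0},{"grip":1,"x":-6,"y":-1.2,"z":0,"rx":0,"ry":0,"rz":-4},{"grip":1,"x":-6,"y":-1.2,"z":0,"rx":0,"ry":0,"rz":-4},{"grip":1,"x":-6,"y":-1.2,"z":0,"rx":0,"ry":0,"rz":-4},{"grip":1,"x":-6,"y":-1.2,"z":0,"rx":0,"ry":0,"rz":-4},{"grip":1,"x":-6,"y":-1.2,"z":0,"rx":0,"ry":0,"rz":-4},{"grip":1,"x":-6,"y":-1.2,"z":0,"rx":0,"ry":0,"rz":-4},{"grip":1,"x":-6,"y":-1.2,"z":0,"rx":0,"ry":0,"rz":-4}]'
python3 -c "
from h import *
toolrel(.489,-.0195,.215)
toolrel(.9,-.0195,.215)
snap('scene','s10',(170,140,350,275),4.4)"
```

```text
time: 10.7
eef_pos: [0.4541, -0.1657, 0.2159]
tcp_rot: [0.836, 0.549, 0.001, 0.001]
contact_force: [3.0, 2.8, -0.3]
opening: 0.002
t 10.7 eef [ 0.4541 -0.1657  0.2159] goal [ 0.4524 -0.1669] tool mm [-1.8 -1.   0.8] rz deg 0.2 tilt [ 0.004 -0.001 -1.   ] F [ 3.   2.8 -0.3]
t 10.7 eef [ 0.4541 -0.1657  0.2159] goal [ 0.4373 -0.2   ] tool mm [-38.1  -1.7   0.8] rz deg -23.3 tilt [ 0.004 -0.001 -1.   ] F [ 3.   2.8 -0.3]
```

View pics/s10.png

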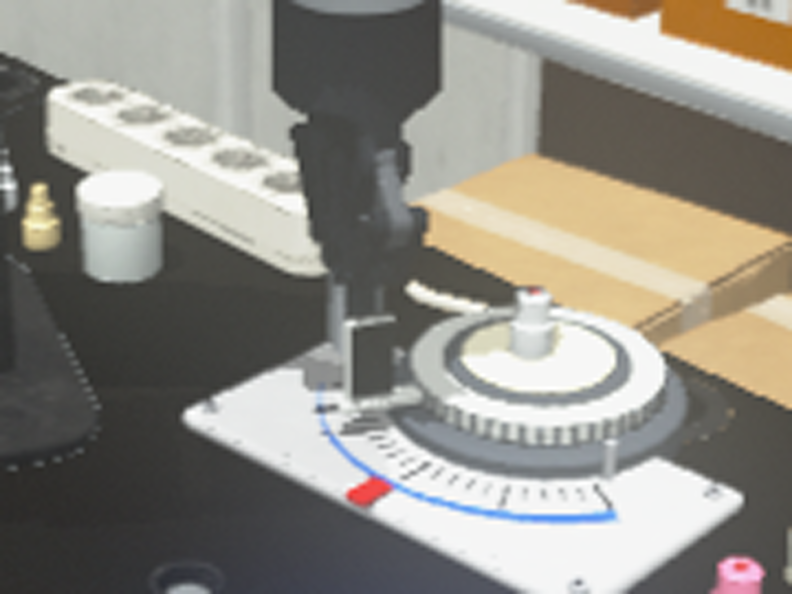

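```bash
python3 -m jog '[{"grip":1,"x":-6,"y":-1.5,"z":0,"rx":0,"ry":0,"rz":-4},{"grip":1,"x":-6,"y":-1.5,"z":0,"rx":0,"ry":0,"rz":-4},{"grip":1,"x":-6,"y":-1.3,"z":0,"rx":0,"ry":0,"rz":-4},{"grip":1,"x":-6,"y":-1.3,"z":0,"rx":0,"ry":0,"rz":-4},{"grip":1,"x":-6,"y":-1.3,"z":0,"rx":0,"ry":0,"rz":-4},{"grip":1,"x":-4,"y":-1,"z":0,"rx":0,"ry":0,"rz":-3},{"grip":1,"x":0,"y":0,"z":0,"rx":0,"ry":0,"rz":0}]'
python3 -c "
from h import *
toolrel(.9,-.0195,.215)
toolrel(.98,-.0195,.215)
snap('scene','s11',(220,200,320,275),7.5)
snap('top','t11',(290,180,370,230),8)"
```

```text
time: 11.33
eef_pos: [0.438, -0.1968, 0.2155]
tcp_rot: [0.711, 0.703, 0.0, 0.001]
contact_force: [-0.1, -0.0, 0.3]
opening: 0.002
t 11.33 eef [ 0.438  -0.1968  0.2155] goal [ 0.4373 -0.2   ] tool mm [-3.2 -0.6  0.5] rz deg -0.6 tilt [ 0.001 -0.001 -1.   ] F [-0.1 -0.   0.3]
t 11.33 eef [ 0.438  -0.1968  0.2155] goal [ 0.436 -0.207] tool mm [-10.3  -1.8   0.5] rz deg -5.1 tilt [ 0.001 -0.001 -1.   ] F [-0.1 -0.   0.3]
```

View pics/s11.png

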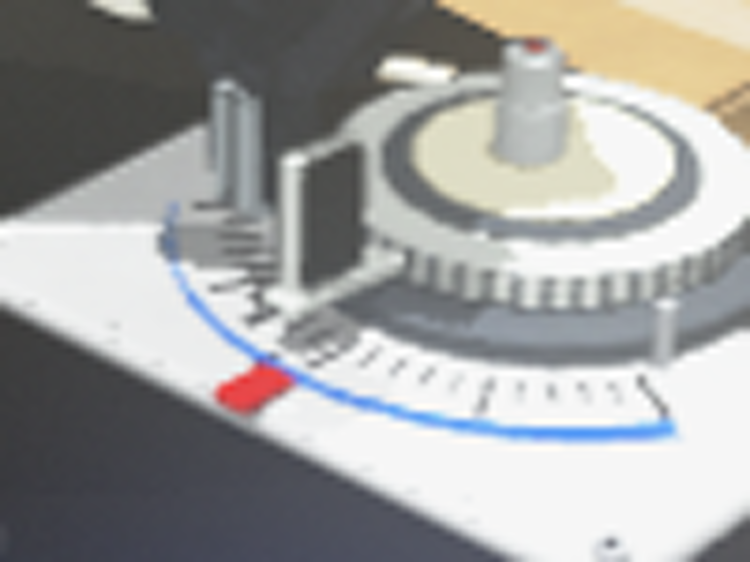

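View pics/t11.png

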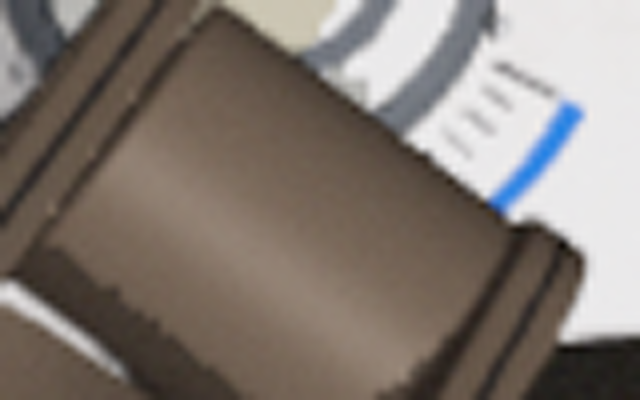

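```bash
cat >> h.py <<'E'
def w(th,r,z,s_=0):
    p,_=goal(th,s_,r); return [*p,z]
E
python3 - <<'E'
from h import *
s=read_camera("scene")
cr=lambda X:((proj(s,X)-[220,200]+.5)*7.5-.5).round(0).astype(int).tolist()
print("ticks",{t:cr(w(t,.09,.01)) for t in(.5,1,1.5,2)}, "red .99",cr(w(.99,.118,.015)))
for th in(.8,.85,.9,.95,1.0): print(th,"tip",cr(w(th,.112,.024)),"outer top o/c",cr(w(th,.097,.068,.007)),cr(w(th,.097,.068,-.007)),"in top o",cr(w(th,.073,.068,.007)))
E
```

```text
ticks {0.5: [241, 287], 1: [335, 359], 1.5: [491, 403], 2: [664, 404]} red .99 [261, 382]
0.8 tip [223, 311] outer top o/c [288, 157] [255, 136] in top o [361, 132]
0.85 tip [236, 320] outer top o/c [301, 164] [266, 144] in top o [371, 137]
0.9 tip [250, 329] outer top o/c [314, 170] [277, 151] in top o [382, 142]
0.95 tip [265, 337] outer top o/c [329, 176] [289, 158] in top o [393, 146]
1.0 tip [281, 345] outer top o/c [344, 182] [302, 164] in top o [404, 150]
```

```bash
python3 - <<'E'
from h import *
c=read_camera("scene")
a=cv2.cvtColor(c["frame"],cv2.COLOR_RGB2BGR)[215:260,240:290];cv2.imwrite("pics/s12.png",cv2.resize(a,None,fx=13,fy=13,interpolation=cv2.INTER_NEAREST))
E
```

```text
(no output)
```

View pics/s12.png

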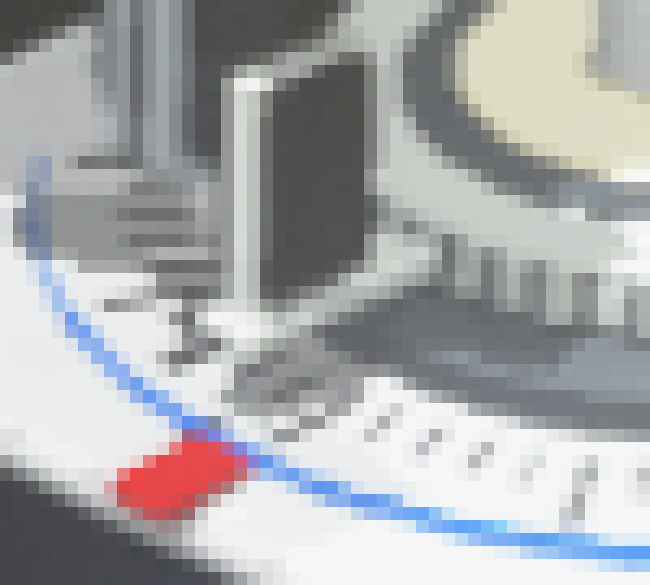

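```bash
python3 -m jog '[{"grip":1,"x":-4,"y":-0.9,"z":0,"rx":0,"ry":0,"rz":-2},{"grip":1,"x":-3,"y":-0.5,"z":0,"rx":0,"ry":0,"rz":-1.5},{"grip":1,"x":-2,"y":-0.4,"z":0,"rx":0,"ry":0,"rz":-1.5},{"grip":1,"x":0,"y":0,"z":0,"rx":0,"ry":0,"rz":0}]'
python3 -c "
from h import *
toolrel(.97,-.0195,.215)
"
```

```text
time: 11.87
eef_pos: [0.4361, -0.2051, 0.2147]
tcp_rot: [0.68, 0.734, 0.0, -0.0]
contact_force: [0.5, 0.6, 1.1]
opening: -0.002
t 11.87 eef [ 0.4361 -0.2051  0.2147] goal [ 0.4362 -0.2062] tool mm [-1.1 -0.  -0.3] rz deg 0.5 tilt [-0.  0. -1.] F [0.5 0.6 1.1]
```

```bash
python3 -m jog '[{"grip":1,"x":8,"y":0,"z":0,"rx":0,"ry":0,"rz":0},{"grip":1,"x":12,"y":0,"z":-5,"rx":0,"ry":0,"rz":0},{"grip":1,"x":4,"y":0,"z":-30,"rx":0,"ry":0,"rz":0},{"grip":1,"x":0,"y":0,"z":-40,"rx":0,"ry":0,"rz":0},{"grip":1,"x":0,"y":0,"z":-40,"rx":0,"ry":0,"rz":0},{"grip":1,"x":0,"y":0,"z":-40,"rx":0,"ry":0,"rz":0},{"grip":1,"x":0,"y":0,"z":-40,"rx":0,"ry":0,"rz":0},{"grip":1,"x":0,"y":0,"z":-40,"rx":0,"ry":0,"rz":0}]'
python3 -m jog '[{"grip":1,"x":0,"y":0,"z":-40,"rx":0,"ry":0,"rz":0},{"grip":1,"x":0,"y":0,"z":-40,"rx":0,"ry":0,"rz":0},{"grip":1,"x":0,"y":0,"z":-40,"rx":0,"ry":0,"rz":0},{"grip":1,"x":35,"y":6,"z":0,"rx":0,"ry":0,"rz":0},{"grip":1,"x":35,"y":6,"z":0,"rx":0,"ry":0,"rz":0},{"grip":1,"x":35,"y":6,"z":0,"rx":0,"ry":0,"rz":0},{"grip":1,"x":35,"y":6,"z":0,"rx":0,"ry":0,"rz":0},{"grip":1,"x":35,"y":6,"z":0,"rx":0,"ry":0,"rz":0}]'
python3 -m jog '[{"grip":1,"x":35,"y":6,"z":0,"rx":0,"ry":0,"rz":0},{"grip":1,"x":35,"y":6,"z":0,"rx":0,"ry":0,"rz":0},{"grip":1,"x":35,"y":6,"z":0,"rx":0,"ry":0,"rz":0},{"grip":1,"x":35,"y":6,"z":0,"rx":0,"ry":0,"rz":0},{"grip":1,"x":0,"y":0,"z":0,"rx":0,"ry":0,"rz":0}]'
python3 -c "
from h import *
snap('top','t13',(260,130,390,240),5)
snap('top','t13f',(0,0,512,384),1)
snap('scene','s13',(230,205,300,265),10)"
```

```text
time: 12.53
eef_pos: [0.4336, -0.1796, 0.4517]
tcp_rot: [0.679, 0.734, -0.0, 0.0]
contact_force: [-0.1, -0.9, -0.9]
opening: 0.004
time: 13.2
eef_pos: [0.4497, -0.0019, 0.5697]
tcp_rot: [0.68, 0.733, 0.0, 0.0]
contact_force: [-0.2, 1.0, 0.2]
opening: 0.002
time: 13.62
eef_pos: [0.4625, 0.1422, 0.5693]
tcp_rot: [0.677, 0.736, 0.001, -0.001]
contact_force: [-0.6, -0.8, -0.3]
opening: -0.0
```

View pics/t13.png

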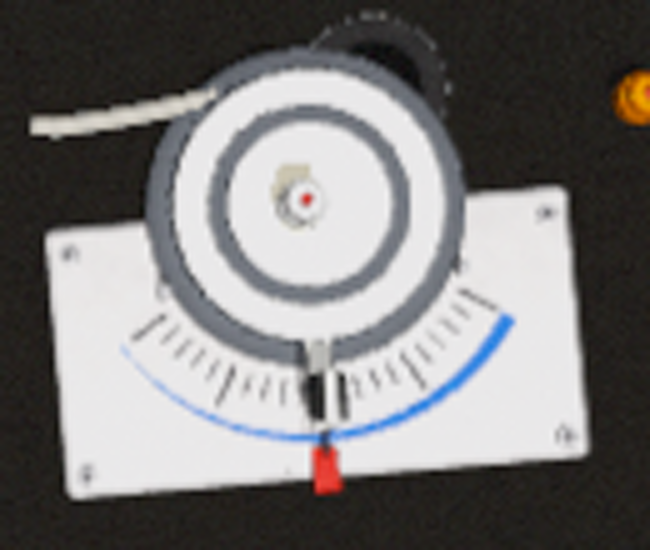

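View pics/s13.png

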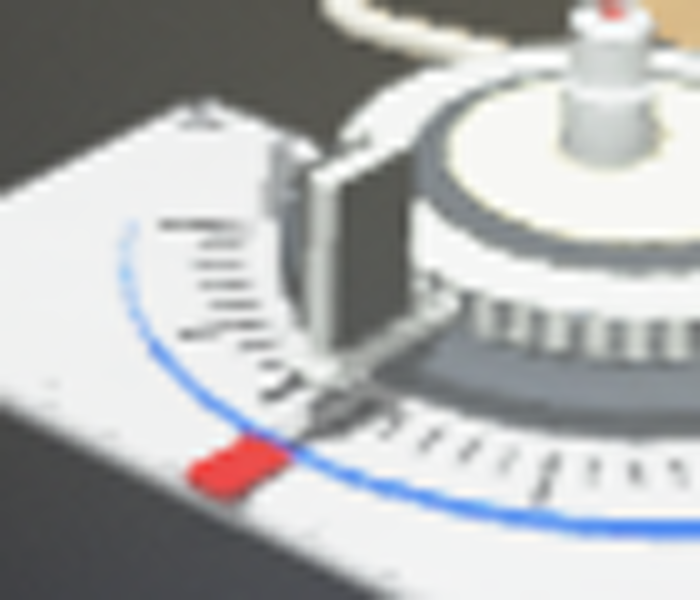

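```bash
cat >> h.py <<'E'
def polar(name,n=10):
    fr=[];
    for _ in range(n): c=read_camera("top"); fr.append(c["frame"].astype(np.float32))
    I=np.mean(fr,0); np.save("pics/"+name+".npy",I)
    ths=np.arange(.75,1.25,.002)
    def samp(r,z):
        P=np.array([proj(c,w(t,r,z)) for t in ths],np.float32)
        return cv2.remap(I,P[:,0].reshape(1,-1).copy(),P[:,1].reshape(1,-1).copy(),cv2.INTER_CUBIC)[0]
    for r in(.100,.103,.106,.108,.110):
        v=samp(r,.024); L=v.mean(1); b=np.median(L); d=np.clip(b-L-25,0,None) ; d[(ths<.85)|(ths>1.1)]=0
        print("pointer r",r,"bg",b.round(0),"min",L.min().round(0),"at",ths[L.argmin()].round(3),"centroid",(d@ths/d.sum()).round(4) if d.sum() else None)
    for r in(.1125,.114,.116,.118,.120,.122):
        v=samp(r,.015); d=np.clip(v[:,0]-(v[:,1]+v[:,2])/2-40,0,None); print("mark r",r,(d@ths/d.sum()).round(4) if d.sum() else None)
    a=I[180:240,300:350,::-1]; cv2.imwrite(f"pics/{name}.png",cv2.resize(a,None,fx=10,fy=10,interpolation=cv2.INTER_CUBIC))
E
python3 -c "
from h import *
polar('p1')"
```

```text
pointer r 0.1 bg 211.0 min 147.0 at 0.994 centroid 0.9972
pointer r 0.103 bg 154.0 min 81.0 at 0.978 centroid 0.9791
pointer r 0.106 bg 214.0 min 78.0 at 0.976 centroid 0.9748
pointer r 0.108 bg 232.0 min 67.0 at 0.98 centroid 0.9752
pointer r 0.11 bg 233.0 min 77.0 at 0.98 centroid 0.9764
mark r 0.1125 0.9815
mark r 0.114 0.982
mark r 0.116 0.9827
mark r 0.118 0.9835
mark r 0.12 0.9853
mark r 0.122 0.9857[ WARN:0@13.109] global loadsave.cpp:1063 imwrite_ Unsupported depth image for selected encoder is fallbacked to CV_8U.
```

View pics/p1.png

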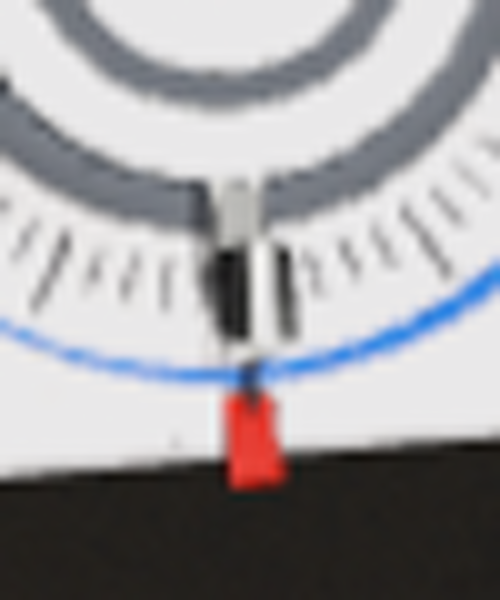

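```bash
python3 - <<'E'
from h import *
I=np.load("pics/p1.npy"); c=read_camera("top")
ths=np.arange(.88,1.09,.01)
def samp(r,z):
    P=np.array([proj(c,w(t,r,z)) for t in ths],np.float32)
    return cv2.remap(I,P[:,0].reshape(1,-1).copy(),P[:,1].reshape(1,-1).copy(),cv2.INTER_LINEAR)[0]
print(ths.round(2))
for r in(.115,.118): 
    v=samp(r,.015); print("mark",r,"\nR",v[:,0].astype(int),"\nG",v[:,1].astype(int))
for r in(.108,.110,.1115): print("ptr",r,samp(r,.024).mean(1).astype(int))
E
```

```text
[0.88 0.89 0.9  0.91 0.92 0.93 0.94 0.95 0.96 0.97 0.98 0.99 1.   1.01
 1.02 1.03 1.04 1.05 1.06 1.07 1.08 1.09]
mark 0.115 
R [233 233 233 233 224 209 212 222 226 228 228 228 228 228 221 213 220 228
 231 233 233 233] 
G [232 232 232 232 203 155 113  69  59  60  60  59  58  57  97 139 182 223
 227 232 232 232]
mark 0.118 
R [231 231 230 230 216 194 203 221 226 229 229 229 229 227 219 215 220 225
 229 230 230 230] 
G [229 229 229 229 198 152 109  68  63  62  61  60  60  65  96 132 184 219
 226 228 228 228]
ptr 0.108 [232 232 232 223 200 174 147 123  99  81  77  80 110 144 177 209 218 227
 227 226 227 230]
ptr 0.11 [232 232 232 220 188 157 126 104  92  84  82  86 104 125 149 178 206 227
 230 232 232 232]
ptr 0.1115 [232 232 232 220 187 156 127 106  99  93  91  94 106 123 147 174 206 226
 230 232 232 232]
```

```bash
python3 - <<'E'
from h import *
a=cv2.imread("pics/top0.png").astype(np.float32); I=np.load("pics/p1.npy")[:,:,::-1]
for n,(x0,y0,x1,y1) in dict(mark=(315,216,335,232),load=(310,160,330,180),jar=(185,175,215,205),silver=(143,183,157,200),gold=(168,188,186,205)).items():
    d=np.abs(a-I)[y0:y1,x0:x1]; print(n,d.mean().round(1),d.max().round(0))
    g=[cv2.cvtColor(np.ascontiguousarray(q[y0:y1,x0:x1]),cv2.COLOR_BGR2GRAY) for q in(a,I)]
    print("   shift px",np.round(cv2.phaseCorrelate(g[0],g[1]),3).tolist() if 0 else [np.round(v,3) for v in cv2.phaseCorrelate(g[0],g[1])])
def red(q):
    d=np.clip(q[:,:,2]-(q[:,:,0]+q[:,:,1])/2-40,0,None)[214:235,315:335]; y,x=np.mgrid[214:235,315:335]; return (d*x).sum()/d.sum(),(d*y).sum()/d.sum()
print(red(a),red(I)); print(get_state()["time"],get_state()["contact_force"])
E
python3 -c "
import cv2;a=cv2.imread('pics/t13f.png');cv2.imwrite('pics/t13g.png',cv2.resize(a,(768,576)))"
```

```text
mark 4.0 110.0
   shift px [array([0.108, 0.141]), np.float64(0.904)]
load 0.4 2.0
   shift px [array([-0.017,  0.042]), np.float64(0.995)]
jar 1.4 12.0
   shift px [array([ 0.008, -0.002]), np.float64(1.009)]
silver 19.5 65.0
   shift px [array([ 0.257, -0.171]), np.float64(0.999)]
gold 6.6 63.0
   shift px [array([ 0.589, -0.292]), np.float64(1.008)]
(np.float64(324.77791050261874), np.float64(223.75962510337223)) (np.float64(324.7768701792686), np.float64(223.9287847135285))
14.3167 [-0.46704809 -0.03969997 -0.64671805]
```

View pics/t13g.png

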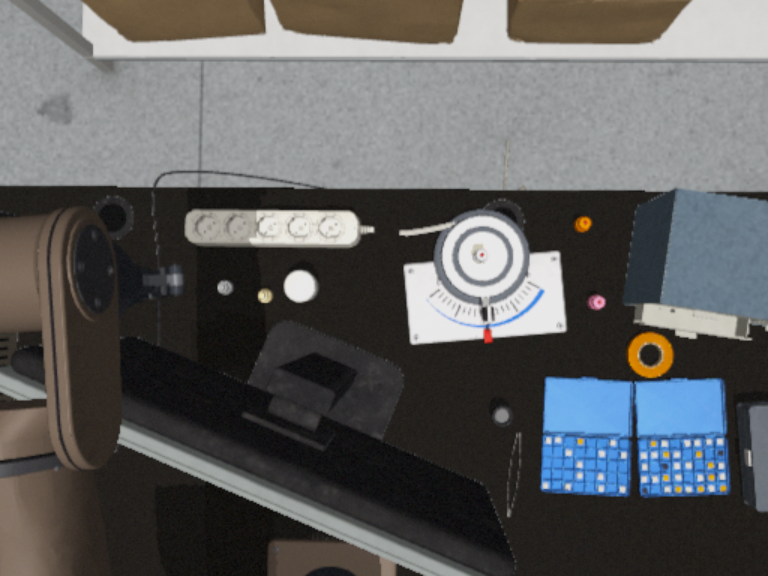

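```bash
python3 -c "
from plant import sign_off
print(sign_off())"
```

```text
the job is handed in; nothing more can be done
None
```

The iris is set at the red mark and the job is handed in at about 14.3 s, well inside the 58 s limit.

- **Closing:** I pushed the lever clockwise with the outside of the shut fingers until it met the closed stop. The force rose from about 2–3 N to about 21 N there. The camera view also matched a lever angle of about 0.
- **Setting:** I lifted over the lever and pushed it back from the other side, then backed off and moved the arm clear.
- **Pointer against mark:** averaged top-camera pictures put the pointer at about 0.976–0.98 rad and the mark at about 0.982 rad. That leaves a difference of about 0.006 rad (under 1 mm), which is within the measuring error, so I did not correct further. My first reading of the mark, by eye from pixels, was 0.989; its centre then agreed to within 0.2 px before and after, so the difference comes from the measuring method.
- **Other things:** the load and the jar showed no shift. The silver adapter and the look-alike next to it showed only small brightness changes, with apparent shifts of 0.3–0.7 px, which I put down to the arm's shadow and did not check separately.
- **Arm:** at the last check it was clear of the stage with contact force within noise. I did not look again after handing in.

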